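# Load the long sample tube into the warmer's flared well

## Task

Take the long capped tube out of the slanted rest and load it into the tube warmer's one wide, flared well: start its foot into the mouth while the tube still leans about as it did in the rest, then straighten it up and lower it until it stands on the bottom before you let go. Leave the two short tubes where they are in the rest.

Things in the scene. Friction and masses are not known exactly. Their poses are not given: they have to be found in the camera images.
- long_tube: Long capped amber tube, 20 mm diameter, 170 mm long, 60 g; top 24 mm is a white cap, flush. Origin: centre of its foot; z runs along it, foot to cap. At the start it leans 25 degrees, cap up and away from the robot, in one of three V troughs (70 mm apart) of a fixed white rest, turned up to 20 degrees. The trough is under its lower 88 mm, on the far side; it lifts straight up out of it.
- short_tube_1: A short capped tube, not to be moved: as the long one but 90 mm long, in another trough of the same rest. Origin at the centre of its foot, z axis from foot to cap.
- short_tube_2: The other short capped tube, 90 mm long, not to be moved, in the remaining trough. Origin at the centre of its foot, z axis from foot to cap.
- well_mouth (a point): Centre of the wide flared well's mouth, level with the top of the tube warmer (fixed white box 150 x 170 mm, 96 mm high); z up. The aluminium well is 58 mm wide at the mouth, narrows over 28 mm to a vertical bore of 28 mm diameter; its flat bottom lies 86 mm below the mouth. The narrow 12 mm holes beside it are not used.

How it is judged:
On the way, in this order (a step that is already met when the one before it is completed fails the run):
1. the long tube's foot is in the well's mouth, at least 8 mm below the rim, while the tube still leans more than 12 degrees (z of long_tube in the frame of well_mouth below -0.008 m and horizontal distance between long_tube and well_mouth below 0.03 m and angle between long_tube's own z axis and vertical above 0.21 rad), for 0.1 s.
2. the long tube, still held, is straightened to within 12 degrees and its foot is within 20 mm of the well's bottom (z of long_tube in the frame of well_mouth below -0.066 m and horizontal distance between long_tube and well_mouth below 0.015 m and angle between long_tube's own z axis and vertical below 0.21 rad and contact force between the fingers and long_tube above 0.3 N), for 0.1 s.
At the end, for the whole second after the job is handed in: The long tube stands at rest in the flared well, its foot within 10 mm of the bottom and 15 mm of the axis, upright within 12 degrees, and released; the short tubes are within 20 mm of where they were (z of long_tube in the frame of well_mouth below -0.076 m and horizontal distance between long_tube and well_mouth below 0.015 m and angle between long_tube's own z axis and vertical below 0.21 rad and linear speed of long_tube below 0.02 m/s and distance of each of short_tube_1, short_tube_2 from where it was at the start of the episode below 0.02 m); the robot touches nothing.
It fails at once if a short tube is moved more than 20 mm (distance of any of short_tube_1, short_tube_2 from where it was at the start of the episode above 0.02 m).
It also fails if it takes over 48 s, if anything falls off the work surface, if the arm or the gripper's body presses on something with over 40 N, if the wrist force passes 120 N, or if a joint passes its speed limit or range.

## Robot

A 6-joint arm with a two-finger parallel gripper is mounted at the origin on the work surface. World frame = base frame: x ahead of the robot, y to its left, z up, the work surface at z = 0. Lengths are in m, angles in rad, forces in N, time in s.
With the tool pointing down it reaches from about 0.425 to 1.125 m from the base axis. Payload 14.9 kg.
Tool frame: the origin (TCP) lies at the very end of the fingers, on their centre line; the grasp point (between the pads) lies hold_point_z behind it (hold_point_z is the distance from the TCP to the grasp point, in m); z points along the fingers, y is the direction in which the jaws open and shut (so a half turn about z gives the same grasp; the last joint's range is limited). The gripper opens to 91 mm and grips with 3 to 60 N. Pads are 32 mm wide; open, the fingers measure 118 mm over their backs; the gripper's body (76 mm by 178 mm) begins 60 mm behind the grasp point.
Start: joints at [1.17, 0.379, 1.734, -0, 1.028, -0.033], TCP at [0.252, 0.653, 0.214] pointing down, gripper open.
Joint ranges: [-2.77, 2.77], [-0.74, 2.19], [0, 2.66], [-1.06, 4.2], [0.31, 2.87], [-3.08, 3.08]. Speed limits (rad/s): [1.89, 1.89, 2.39, 3.14, 3.14, 3.14].

## Interface

Orientations are given as a 3x3 rotation matrix whose columns are the frame's x, y, z axes.
In Python, from cell import state, snapshot, camera_model, job_done, hold_point_z gives the robot as it stands.
- The arm moves only by the tool arm_command, never from a script. Its arguments are lists of equal length, an entry for each row: "dp": the shift along the tool's x, y, z in m, a list of three; "turn": the turn about the tool's z in degrees; "grip": the closure, from 0 (fully open) to 1 (shut). In form: {"dp": [[x, y, z], ...], "turn": [turn, ...], "grip": [grip, ...]}. A call has 1 to 12 rows; each row is the pose to reach, as a shift and turn from the pose commanded when the call began, along the tool's axes at that moment; what a row does not reach only later rows make up. A row lasts 1/12 s, in which the tool goes at most 41.7 mm and 7.16 degrees, less where a joint would pass 70% of its speed; a pose out of reach is approached as far as the arm can. A call with a gripper value outside its range is refused whole. The fingers move at their own pace and stop on an object; "force" is the grip in N (left out, the last holds). Time passes only in rows, so rows that repeat a pose let the fingers close. It gives the time, the measured TCP pose, the force and the opening at its end, in the units of the state.
- state(): the state, without advancing time (a new reading comes with each control period).
- snapshot(name): name is "scene" or "top" or "wrist"; returns (picture, depth): 480x640x3 uint8, blue, green, red; 480x640 float32, m along the optical axis (not along the pixel's ray), 0 where there is no reading.
- camera_model(name): a dict with "mtx" (3x3 intrinsics, pixels), "camera_from_world" (4x4, takes a point from world to camera coordinates). Camera axes: x right, y down, z forward; pixel columns grow to the right and rows downward; lengths in m; the calibration is good to about 2 mm. A picture is of the moment at which its call begins: read the wrist's pose just before it. camera_model takes no time and is no camera call; for the wrist camera it gives the pose at the moment of the call.
- job_done(): hands the job in, once; it reports no verdict.
The state is a dict: "t": time; "joint_pos": joint angles; "joint_vel": joint speeds; "tau": joint torques, N m; "ee_pos": TCP position; "eef_rot": TCP orientation; "ft_force": force on the tool from outside, world axes, zero at the start; "ft_torque": the same for the moment, N m; "grip_width": opening from 0.0 (shut) to 1.0 (fully open).
Only numpy, scipy, OpenCV 4.12 (cv2) and the standard library are available. Lean on these libraries where they do the work, as an engineer would, in place of code of your own. Each camera call takes 0.05 s, during which the arm holds its last target.

## Working session

There is one attempt and no reset: what is moved stays moved. The work goes in short steps, Python scripts to look and compute and a tool call to move; the robot and the scene stay as the last step left them, time stands still between calls to the robot, and variables do not carry over. Pictures are saved under pics/ and viewed, and the job is handed in when it is done.

Besides the shell and the picture viewer there is one more tool, called after ">>>" in YAML: its name, and indented under it one key for each argument. arm_command: Moves the arm, as the interface text tells. Its arguments: {"type":"object","properties":{"dp":{"type":"array","items":{"type":"array","items":{"type":"number"}}},"turn":{"type":"array","items":{"type":"number"}},"grip":{"type":"array","items":{"type":"number"}},"force":{"type":"number"}},"required":["dp","turn","grip"]}

```bash
mkdir -p pics; ls; cat > h.py <<'E'
import numpy as np, cv2
from cell import state, snapshot, camera_model, job_done, hold_point_z
E
python3 - <<'E'
from h import *
s=state(); print(s); print(hold_point_z if not callable(hold_point_z) else hold_point_z())
for n in ("scene","top"):
    p,d=snapshot(n); cv2.imwrite(f"pics/{n}0.png",p); np.save(f"{n}0.npy",d); c=camera_model(n); print(n,c["mtx"].tolist(),np.round(c["camera_from_world"],4).tolist())
E
```

```text
pics
{'t': 0.0, 'joint_pos': array([ 1.16972021e+00,  3.79398672e-01,  1.73477024e+00,  3.46993386e-06,
        1.02851069e+00, -3.33006960e-02]), 'joint_vel': array([-0.00032876,  0.00035998, -0.00068514,  0.00098514, -0.00144535,
       -0.00170816]), 'tau': array([ 9.40647406e-04, -7.63713169e+01, -4.34390008e+01,  6.51063211e-02,
        4.22266312e-02, -6.79908635e-05]), 'ee_pos': array([0.25152974, 0.65282641, 0.21330039]), 'eef_rot': array([[-9.33128827e-01,  3.59541945e-01, -4.27089759e-04],
       [ 3.59542197e-01,  9.33128292e-01, -9.99526444e-04],
       [ 3.91578555e-05, -1.08624373e-03, -9.99999409e-01]]), 'ft_force': array([0.08186089, 0.16964329, 0.92916563]), 'ft_torque': array([ 0.04876664, -0.03655077, -0.05393779]), 'grip_width': 1.0012551964267882}
0.0188
scene [[519.4291245418407, 0.0, 322.81091531491825], [0.0, 519.4291245418407, 243.2599702357453], [0.0, 0.0, 1.0]] [[0.6675, 0.7446, 0.01, -0.3449], [0.6176, -0.5461, -0.566, -0.2586], [-0.416, 0.3839, -0.8244, 1.2698], [0.0, 0.0, 0.0, 1.0]]
top [[444.471370457986, 0.0, 322.0739849691259], [0.0, 444.471370457986, 237.98865300185457], [0.0, 0.0, 1.0]] [[-0.0443, -0.999, -0.0035, 0.0139], [-0.9779, 0.0441, -0.2045, 0.5547], [0.2045, -0.0057, -0.9789, 0.7669], [0.0, 0.0, 0.0, 1.0]]
```

View pics/scene0.png

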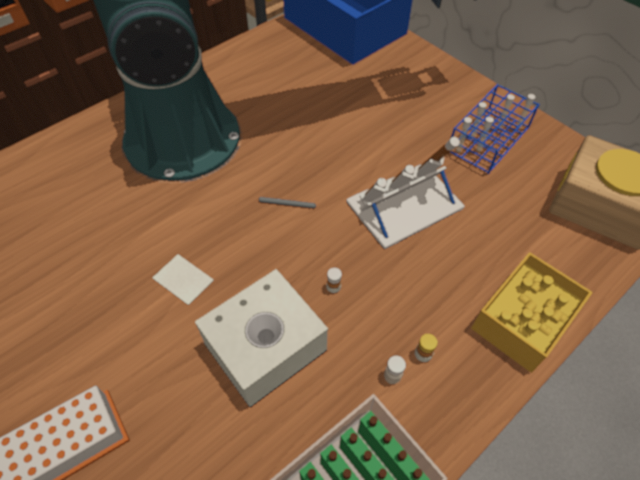

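View pics/top0.png

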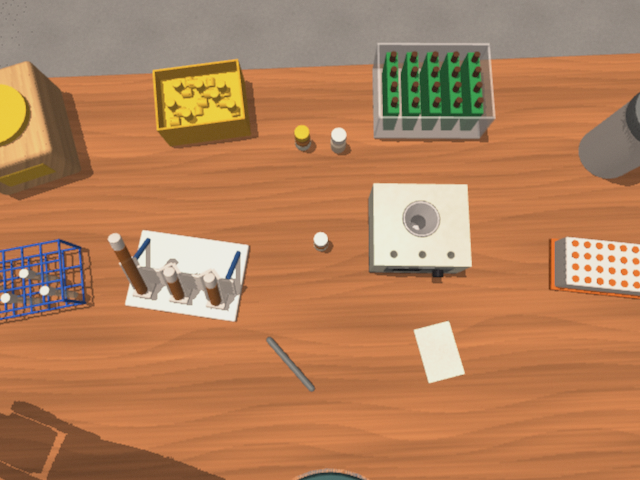

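```bash
python3 - <<'E'
from h import *
p=cv2.imread("pics/top0.png")
a=cv2.resize(p[220:330,90:260],None,fx=4.6,fy=4.6,interpolation=cv2.INTER_CUBIC); cv2.imwrite("pics/c1.png",a)
a=cv2.resize(p[170:290,355:485],None,fx=5,fy=5,interpolation=cv2.INTER_CUBIC); cv2.imwrite("pics/c2.png",a)
E
```

```text
(no output)
```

View pics/c1.png

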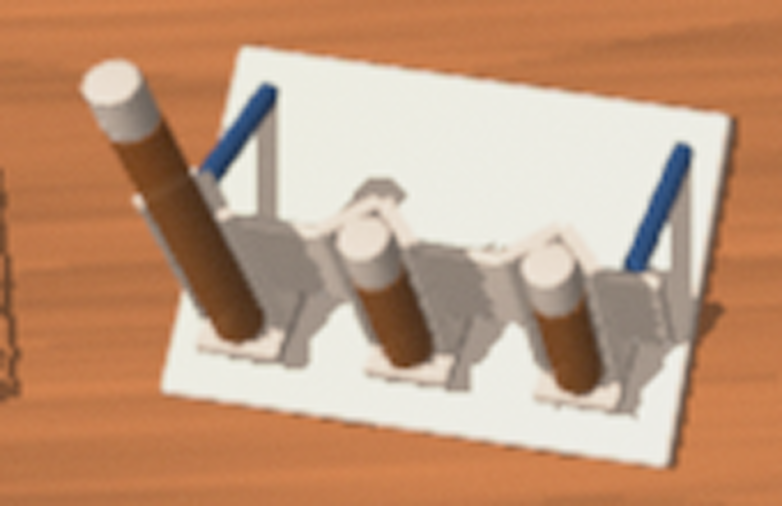

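View pics/c2.png

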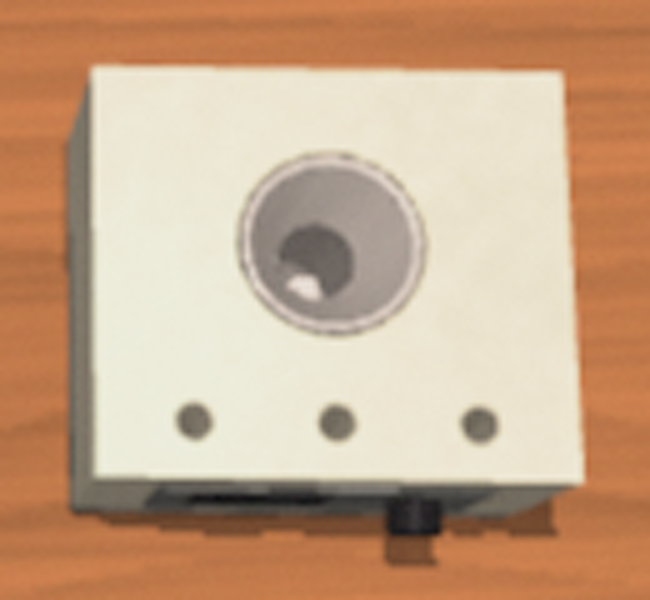

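```bash
cat >> h.py <<'E'
def deproj(c,u,v,d):
    K=c["mtx"]; pc=np.stack([(u-K[0,2])/K[0,0]*d,(v-K[1,2])/K[1,1]*d,d],-1)
    T=np.linalg.inv(c["camera_from_world"]); return pc@T[:3,:3].T+T[:3,3]
def ray(c,u,v,z):
    a=deproj(c,np.array(u),np.array(v),np.array(1.0)); o=np.linalg.inv(c["camera_from_world"])[:3,3]
    return o+(a-o)*(z-o[2])/(a[2]-o[2])
def proj(c,P):
    T=c["camera_from_world"]; q=T[:3,:3]@np.asarray(P)+T[:3,3]; q=c["mtx"]@q; return q[:2]/q[2]
E
python3 - <<'E'
from h import *
from scipy.optimize import least_squares
c=camera_model("top"); d=np.load("top0.npy"); p=cv2.imread("pics/top0.png")
V,U=np.mgrid[0:480,0:640]; W=deproj(c,U.astype(float),V.astype(float),d)
for (u,v) in [(116,237),(125,258),(133,275),(141,291),(421,180),(440,200),(421,260),(390,200),(440,245),(200,250),(300,300)]:
    print(u,v,np.round(W[v,u],4))
print("mouth ray z=.096",ray(c,421.4,218.6,.096), "cap",ray(c,115.7,237.4,.17))
# mouth ring: corners of warmer top
for uv in [(373.4,183.6),(467.6,184.4),(471.4,266.4),(374.4,265.6)]: print(np.round(ray(c,*uv,.096),4))
# brown tube mask
hsv=cv2.cvtColor(p,cv2.COLOR_BGR2HSV)
m=np.zeros((480,640),bool)
poly=np.array([[117,250],[125,249],[147,290],[140,294],[136,291]]); 
mm=np.zeros((480,640),np.uint8); cv2.fillPoly(mm,[poly],1)
P=W[(mm>0)&(W[...,2]>0.02)]; print(len(P))
def axis(x): 
    th,ph=x[2],x[3]; return np.array([x[0],x[1],0.1]),np.array([np.sin(th)*np.cos(ph),np.sin(th)*np.sin(ph),np.cos(th)])
def res(x):
    o,a=axis(x); q=P-o; r=np.linalg.norm(q-np.outer(q@a,a),axis=1); return r-.01
c0=P[np.argmin(abs(P[:,2]-.1))]
r=least_squares(res,[c0[0],c0[1],.43,0.2],loss='soft_l1',f_scale=.002)
o,a=axis(r.x); print(r.x,a,np.degrees(r.x[2:]),np.abs(r.fun).mean())
for z in (.0,.02,.1,.17): print(o+a*(z-.1)/a[2], proj(c,o+a*(z-.1)/a[2]))
E
```

```text
116 237 [0.5445 0.3124 0.1839]
125 258 [0.5178 0.3146 0.1437]
133 275 [0.4956 0.3197 0.0979]
141 291 [0.4726 0.3253 0.0473]
421 180 [ 0.6788 -0.2185 -0.001 ]
440 200 [ 0.6064 -0.2249  0.0974]
421 260 [ 0.4998 -0.1816  0.0957]
390 200 [ 0.6104 -0.1354  0.0978]
440 245 [ 0.5247 -0.2171  0.0965]
200 250 [0.5517 0.2285 0.009 ]
300 300 [ 0.4466  0.0368 -0.0007]
mouth ray z=.096 [ 0.57400009 -0.18890601  0.096     ] cap [0.54709529 0.31933658 0.17      ]
[ 0.6431 -0.108   0.096 ]
[ 0.6338 -0.2781  0.096 ]
[ 0.4846 -0.2681  0.096 ]
[ 0.4935 -0.0996  0.096 ]
479
[ 0.50752641  0.32307539  0.43985851 -0.19816086] [ 0.41747845 -0.08382802  0.90481192] [ 25.20203648 -11.35378104] 0.0006609461023940475
[0.4613866  0.33234008 0.        ] [146.98293423 299.12785799]
[0.47061456 0.33048714 0.02      ] [144.03038271 293.44380166]
[0.50752641 0.32307539 0.1       ] [130.86611889 268.1008342 ]
[0.53982427 0.31659011 0.17      ] [117.19357174 241.77935338]
```

```bash
python3 - <<'E'
from h import *
c=camera_model("top"); d=np.load("top0.npy")
V,U=np.mgrid[0:480,0:640]; W=deproj(c,U.astype(float),V.astype(float),d)
print("rack max z",W[235:325,0:95,2].max()); 
for u0,u1,v0,v1 in [(132,152,235,262),(225,245,245,285),(150,185,255,300),(200,225,265,310)]:
    w=W[v0:v1,u0:u1].reshape(-1,3); i=w[:,2].argmax(); print(w[i])
# scene camera check of tube axis
p,ds=snapshot("scene"); c=camera_model("scene")
a=np.array([.4175,-.0838,.9048]); f=np.array([.4752,.3296,.03])
for s in (0,.125,.146,.17): print(s,proj(c,f+a*s))
print("mouth",proj(c,[.574,-.189,.096]))
cv2.imwrite("pics/c3.png",cv2.resize(p[140:260,340:480],None,fx=5,fy=5,interpolation=cv2.INTER_CUBIC))
cv2.imwrite("pics/c4.png",cv2.resize(p[260:410,190:340],None,fx=4,fy=4,interpolation=cv2.INTER_CUBIC))
E
```

```text
rack max z 0.8642427219709123
[ 0.38623979 -0.00619509  0.86424272]
[ 0.38623979 -0.00619509  0.86424272]
[ 0.38623979 -0.00619509  0.86424272]
[ 0.38623979 -0.00619509  0.86424272]
0 [419.26471878 171.52838583]
0.125 [444.00733113 150.60961589]
0.146 [448.72217063 146.62343038]
0.17 [454.33856806 141.87501805]
mouth [262.82555981 328.77481014]
```

View pics/c3.png

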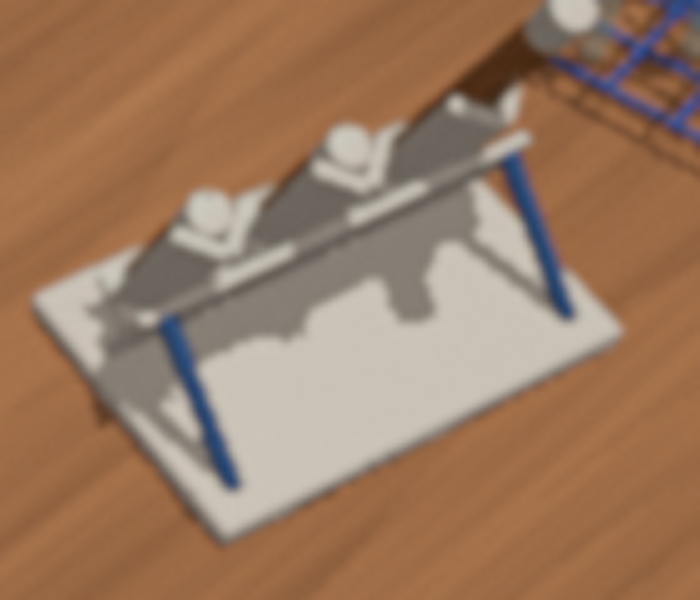

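View pics/c4.png

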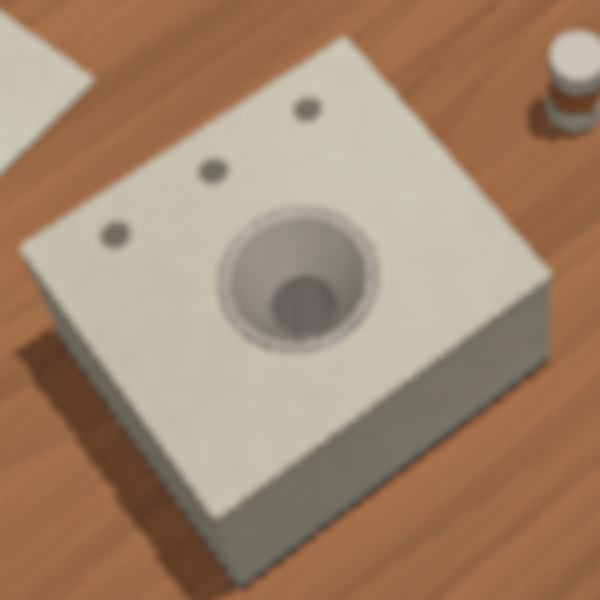

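>>> arm_command:
  dp:
    - [0, 0, -0.02]
    - [-0.01, -0.006, -0.04]
    - [-0.045, -0.026, -0.05]
    - [-0.08, -0.046, -0.05]
    - [-0.115, -0.066, -0.05]
    - [-0.15, -0.085, -0.05]
    - [-0.185, -0.104, -0.05]
    - [-0.22, -0.124, -0.05]
    - [-0.255, -0.144, -0.05]
    - [-0.29, -0.164, -0.05]
    - [-0.325, -0.183, -0.05]
    - [-0.355, -0.2, -0.05]
  turn: [0, -1, -2, -3, -4, -5, -6, -7, -8, -9, -9.7, -9.7]
  grip: [0, 0, 0, 0, 0.1, 0.2, 0.2, 0.2, 0.2, 0.2, 0.2, 0.2]

```text
t: 1.15
ee_pos: [0.5122, 0.3368, 0.2639]
eef_rot: [[-0.98, 0.197, 0.0], [0.197, 0.98, -0.0], [-0.0, -0.0, -1.0]]
ft_force: [-0.3, 0.8, 0.1]
grip_width: 0.801
```

```bash
cat > tool.py <<'E'
from h import *
import sys
# usage: tool.py tx ty tz [yaw_of_tool_y]: dp in tool axes to bring TCP to target
s=state(); R=s["eef_rot"]; t=np.array([float(x) for x in sys.argv[1:4]])
print("t",s["t"],"tcp",np.round(s["ee_pos"],4),"yawY",np.degrees(np.arctan2(R[1,1],R[0,1])),"w",s["grip_width"],"F",np.round(s["ft_force"],2))
print("dp",np.round(R.T@(t-s["ee_pos"]),4))
E
python3 tool.py .5274 .3191 .24
python3 - <<'E'
from h import *
c=camera_model("scene"); print("mouth scene",ray(c,264.5,330,.096))
c=camera_model("wrist"); p,d=snapshot("wrist"); cv2.imwrite("pics/w1.png",p)
a=np.array([.4175,-.0838,.9048]); f=np.array([.4752,.3296,.03])
for s in (0,.1,.125,.17): print(s,proj(c,f+a*s))
E
```

```text
t 1.15 tcp [0.5122 0.3368 0.2639] yawY 78.64766824290643 w 0.8009930421932802 F [-0.25  0.83  0.14]
dp [-0.0184 -0.0144  0.0239]
mouth scene [ 0.5776558  -0.18828252  0.096     ]
0 [309.20054755 172.04916933]
0.1 [306.22317341 230.35437049]
0.125 [305.24789092 249.45309268]
0.17 [303.14902087 290.55475955]
```

View pics/w1.png

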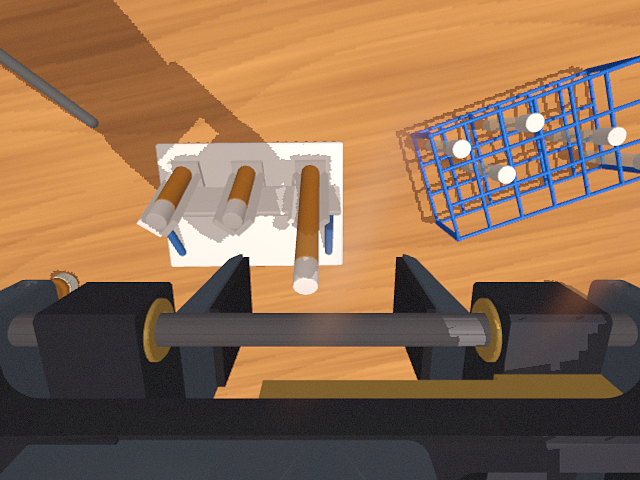

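>>> arm_command:
  dp:
    - [-0.01, -0.008, 0.01]
    - [-0.0185, -0.0145, 0.03]
    - [-0.0185, -0.0145, 0.05]
    - [-0.0185, -0.0145, 0.065]
    - [-0.0185, -0.0145, 0.08]
    - [-0.0185, -0.0145, 0.095]
    - [-0.0185, -0.0145, 0.11]
    - [-0.0185, -0.0145, 0.12]
    - [-0.0185, -0.0145, 0.13]
    - [-0.0185, -0.0145, 0.136]
    - [-0.0185, -0.0145, 0.14]
    - [-0.0185, -0.0145, 0.14]
  turn: [0, 0, 0, 0, 0, 0, 0, 0, 0, 0, 0, 0]
  grip: [0.3, 0.4, 0.4, 0.4, 0.4, 0.4, 0.4, 0.4, 0.4, 0.4, 0.4, 0.4]

```text
t: 2.2
ee_pos: [0.5261, 0.321, 0.1233]
eef_rot: [[-0.98, 0.197, -0.001], [0.197, 0.98, -0.0], [0.001, -0.0, -1.0]]
ft_force: [0.6, -1.3, 0.0]
grip_width: 0.599
```

```bash
python3 tool.py .5274 .3191 .124
python3 - <<'E'
from h import *
for n in ("wrist","scene"):
    p,d=snapshot(n); 
    if n=="scene": p=cv2.resize(p[80:260,300:540],None,fx=3,fy=3)
    cv2.imwrite(f"pics/{n}2.png",p)
E
```

```text
t 2.2 tcp [0.5261 0.321  0.1233] yawY 78.63336744886817 w 0.5986753483454101 F [ 0.58 -1.33  0.03]
dp [-0.0017 -0.0016 -0.0007]
```

View pics/wrist2.png

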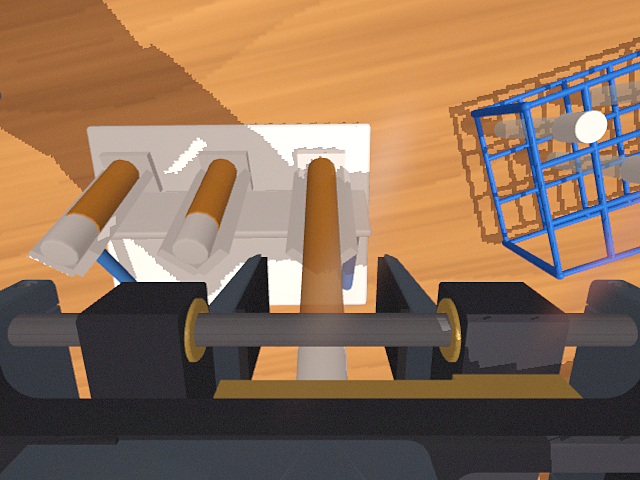

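View pics/scene2.png

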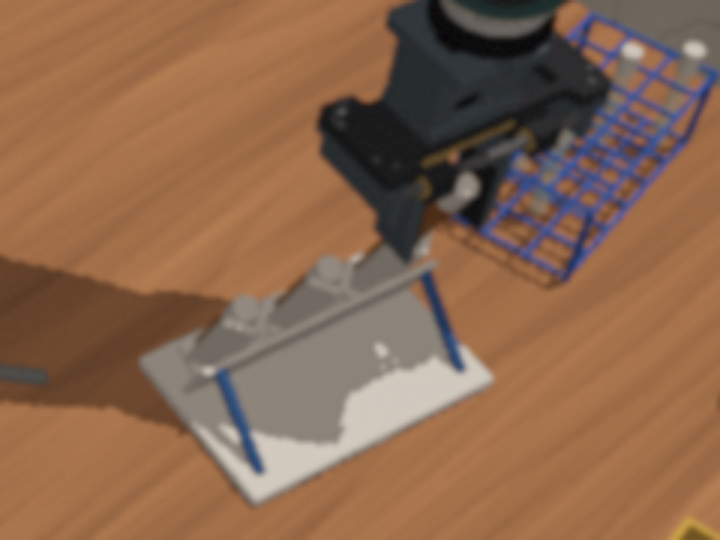

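>>> arm_command:
  dp:
    - [-0.0015, 0, 0]
    - [-0.0015, 0, 0]
    - [-0.0015, 0, 0]
    - [-0.0015, 0, 0]
    - [-0.0015, 0, 0]
    - [-0.0015, 0, 0]
    - [-0.0015, 0, 0]
    - [-0.0015, 0, 0]
    - [-0.0015, 0, 0]
    - [-0.0015, 0, 0]
  turn: [0, 0, 0, 0, 0, 0, 0, 0, 0, 0]
  grip: [0.6, 0.7, 0.75, 0.8, 0.9, 1, 1, 1, 1, 1]
  force: 20

```text
t: 3.13
ee_pos: [0.5278, 0.3206, 0.124]
eef_rot: [[-0.98, 0.197, -0.0], [0.197, 0.98, -0.0], [0.0, -0.0, -1.0]]
ft_force: [-1.8, -4.6, 4.6]
grip_width: 0.21
```

>>> arm_command:
  dp:
    - [0, 0, -0.005]
    - [0, 0, -0.015]
    - [0, 0, -0.03]
    - [0, 0, -0.045]
    - [0, 0, -0.06]
    - [0, 0, -0.075]
    - [0, 0, -0.09]
    - [0, 0, -0.105]
    - [0, 0, -0.12]
    - [0, 0, -0.13]
    - [0, 0, -0.135]
    - [0, 0, -0.135]
  turn: [0, 0, 0, 0, 0, 0, 0, 0, 0, 0, 0, 0]
  grip: [1, 1, 1, 1, 1, 1, 1, 1, 1, 1, 1, 1]

```text
t: 4.13
ee_pos: [0.5282, 0.3211, 0.2603]
eef_rot: [[-0.98, 0.197, 0.002], [0.197, 0.98, 0.001], [-0.001, 0.001, -1.0]]
ft_force: [-0.0, -0.7, -0.5]
grip_width: 0.215
```

```bash
python3 tool.py .627 -.2 .26
python3 - <<'E'
from h import *
for n in ("wrist","top"):
    p,d=snapshot(n); np.save(n+"3.npy",d)
    cv2.imwrite(f"pics/{n}3.png",p)
E
```

```text
t 4.1333 tcp [0.5282 0.3211 0.2603] yawY 78.6246886149877 w 0.21537066142006514 F [-0.   -0.71 -0.54]
dp [-1.996e-01 -4.914e-01 -1.000e-04]
```

View pics/wrist3.png

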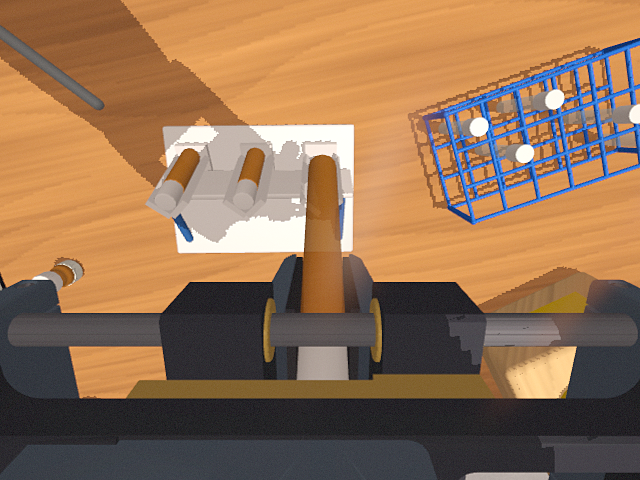

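View pics/top3.png

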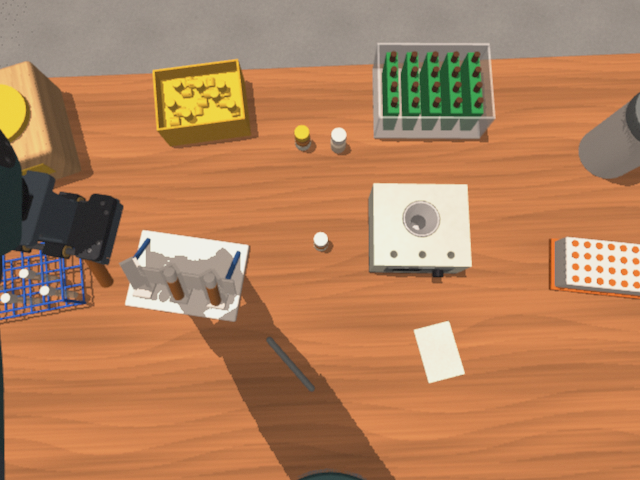

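>>> arm_command:
  dp:
    - [-0.003, -0.007, 0]
    - [-0.01, -0.022, 0]
    - [-0.02, -0.045, 0]
    - [-0.031, -0.074, 0]
    - [-0.042, -0.103, 0]
    - [-0.054, -0.132, 0]
    - [-0.065, -0.161, 0]
    - [-0.077, -0.19, 0]
    - [-0.089, -0.219, 0]
    - [-0.1, -0.247, 0]
    - [-0.11, -0.272, 0]
    - [-0.118, -0.29, 0]
  turn: [0, 0, 0, 0, 0, 0, 0, 0, 0, 0, 0, 0]
  grip: [1, 1, 1, 1, 1, 1, 1, 1, 1, 1, 1, 1]

```text
t: 5.23
ee_pos: [0.5859, 0.0106, 0.2581]
eef_rot: [[-0.98, 0.198, -0.001], [0.198, 0.98, -0.0], [0.001, -0.0, -1.0]]
ft_force: [0.6, 0.0, -0.5]
grip_width: 0.216
```

>>> arm_command:
  dp:
    - [-0.005, -0.012, 0]
    - [-0.013, -0.033, 0]
    - [-0.022, -0.057, 0]
    - [-0.032, -0.082, 0]
    - [-0.042, -0.107, 0]
    - [-0.052, -0.132, 0]
    - [-0.062, -0.155, 0]
    - [-0.07, -0.175, 0]
    - [-0.076, -0.188, 0]
    - [-0.08, -0.197, 0]
    - [-0.082, -0.201, 0]
    - [-0.082, -0.201, 0]
  turn: [0, 0, 0, 0, 0, 0, 0, 0, 0, 0, 0, 0]
  grip: [1, 1, 1, 1, 1, 1, 1, 1, 1, 1, 1, 1]

```text
t: 6.23
ee_pos: [0.6271, -0.2002, 0.2586]
eef_rot: [[-0.98, 0.197, -0.0], [0.197, 0.98, 0.0], [0.0, 0.0, -1.0]]
ft_force: [0.9, 0.9, -0.9]
grip_width: 0.216
```

```bash
python3 tool.py .628 -.199 .21
python3 - <<'E'
from h import *
for n in ("wrist","scene","top"):
    c=camera_model(n); s=state(); p,d=snapshot(n); np.save(n+"4.npy",d)
    T=s["ee_pos"]; u=np.array([.98,-.197,0]); f=T-.0533*u-[0,0,.094]
    print(n,"foot pred",proj(c,f),"mouth",proj(c,[.576,-.1886,.096]),f)
    if n=="scene": p=cv2.resize(p[180:400,150:420],None,fx=2.7,fy=2.7)
    if n=="top": p=cv2.resize(p[140:300,340:520],None,fx=3.7,fy=3.7)
    cv2.imwrite(f"pics/{n}4.png",p)
E
```

```text
t 6.2333 tcp [ 0.6271 -0.2002  0.2586] yawY 78.61006576828498 w 0.2158277823333939 F [ 0.86  0.87 -0.88]
dp [-0.0007  0.0013  0.0486]
wrist foot pred [322.07905187 166.48583936] mouth [323.48592565 160.81829205] [ 0.57482937 -0.1896582   0.16463584]
scene foot pred [259.3703222  310.45470026] mouth [263.74450314 329.44195391] [ 0.57472415 -0.18908123  0.1646846 ]
top foot pred [430.35712672 207.7671623 ] mouth [421.12756314 217.51981417] [ 0.57467968 -0.1887592   0.16475924]
```

View pics/wrist4.png

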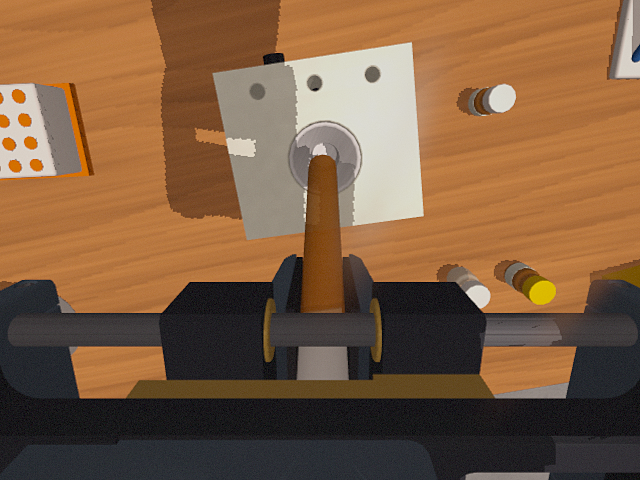

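View pics/scene4.png

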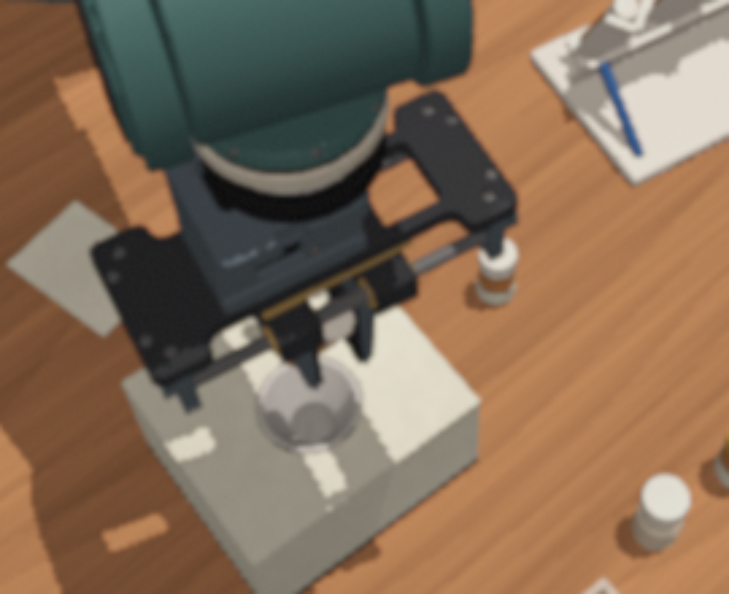

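View pics/top4.png

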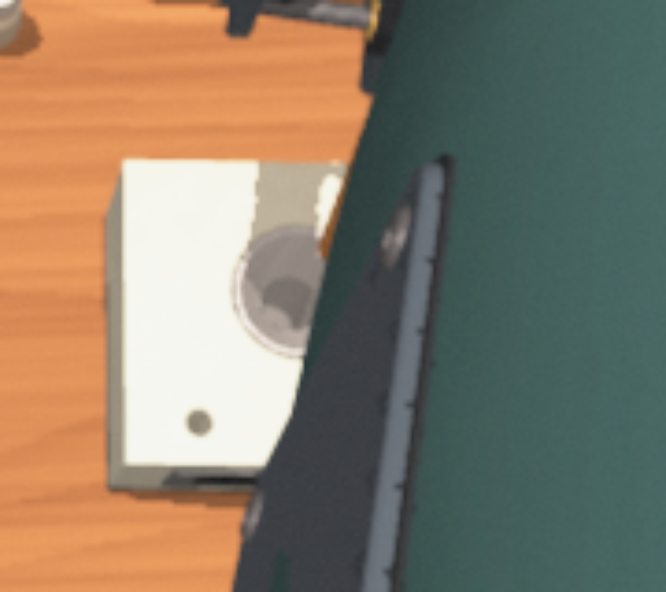

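>>> arm_command:
  dp:
    - [0, 0.001, 0.01]
    - [0, 0.001, 0.025]
    - [0, 0.001, 0.04]
    - [0, 0.001, 0.055]
    - [0, 0.001, 0.065]
    - [0, 0.001, 0.073]
    - [0, 0.001, 0.08]
    - [0, 0.001, 0.084]
    - [0, 0.001, 0.086]
    - [0, 0.001, 0.086]
    - [0, 0.001, 0.086]
    - [0, 0.001, 0.086]
  turn: [0, 0, 0, 0, 0, 0, 0, 0, 0, 0, 0, 0]
  grip: [1, 1, 1, 1, 1, 1, 1, 1, 1, 1, 1, 1]

```text
t: 7.38
ee_pos: [0.6276, -0.1992, 0.1736]
eef_rot: [[-0.98, 0.197, 0.001], [0.197, 0.98, -0.0], [-0.001, -0.0, -1.0]]
ft_force: [-0.0, 0.7, -0.4]
grip_width: 0.217
```

```bash
python3 tool.py .628 -.199 .21
python3 - <<'E'
from h import *
for n in ("wrist","scene"):
    c=camera_model(n); s=state(); p,d=snapshot(n); np.save(n+"5.npy",d)
    T=s["ee_pos"]; u=np.array([.98,-.197,0]); f=T-.0533*u-[0,0,.094]
    print(n,"foot pred",proj(c,f),"mouth",proj(c,[.5745,-.188,.096]),f)
    if n=="scene": p=cv2.resize(p[180:400,150:420],None,fx=2.7,fy=2.7)
    cv2.imwrite(f"pics/{n}5.png",p)
E
```

```text
t 7.3833 tcp [ 0.6276 -0.1992  0.1736] yawY 78.62768710986894 w 0.21688691414101643 F [-0.04  0.69 -0.39]
dp [-0.0004  0.0002 -0.0364]
wrist foot pred [322.14113873 166.32803844] mouth [322.85052089 167.09056508] [ 0.5753285  -0.18865954  0.07955849]
scene foot pred [264.2609426  333.31053357] mouth [263.474411   328.61756183] [ 0.57530927 -0.1886821   0.07952402]
```

View pics/wrist5.png

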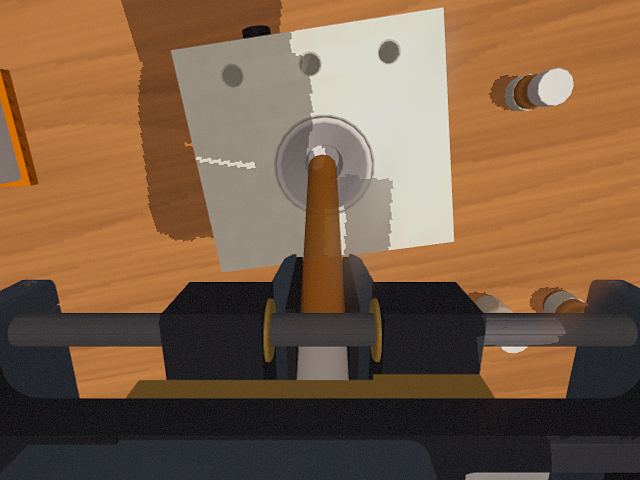

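View pics/scene5.png

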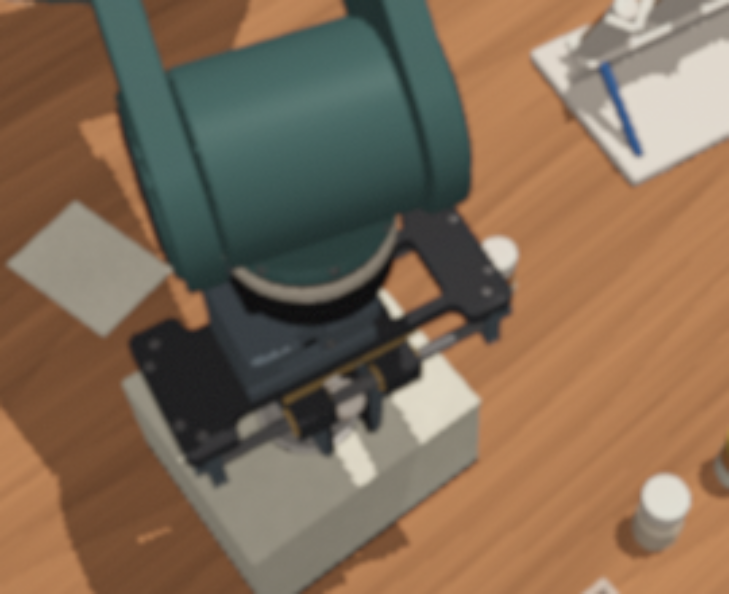

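>>> arm_command:
  dp:
    - [0.001, 0.0005, 0.003]
    - [0.002, 0.001, 0.006]
    - [0.003, 0.001, 0.009]
    - [0.004, 0.001, 0.012]
    - [0.0045, 0.001, 0.015]
    - [0.005, 0.001, 0.018]
    - [0.005, 0.001, 0.02]
    - [0.005, 0.001, 0.02]
    - [0.005, 0.001, 0.02]
  turn: [0, 0, 0, 0, 0, 0, 0, 0, 0]
  grip: [1, 1, 1, 1, 1, 1, 1, 1, 1]

```text
t: 8.23
ee_pos: [0.6226, -0.1971, 0.1529]
eef_rot: [[-0.98, 0.197, -0.0], [0.197, 0.98, 0.0], [0.0, 0.0, -1.0]]
ft_force: [0.1, -0.2, 0.1]
grip_width: 0.215
```

```bash
python3 tool.py .628 -.199 .21
python3 - <<'E'
from h import *
n="wrist"
c=camera_model(n); s=state(); p,d=snapshot(n)
T=s["ee_pos"]; u=np.array([.98,-.197,0]); f=T-.0533*u-[0,0,.094]
print(n,"foot pred",proj(c,f),"mouth",proj(c,[.5735,-.1875,.096]),f)
cv2.imwrite(f"pics/{n}6.png",cv2.resize(p[80:400,200:450],None,fx=1.8,fy=1.8))
E
```

```text
t 8.2333 tcp [ 0.6226 -0.1971  0.1529] yawY 78.62883279617219 w 0.2153133449226574 F [ 0.05 -0.2   0.06]
dp [-0.0057 -0.0008 -0.0571]
wrist foot pred [322.12569833 166.50961855] mouth [321.67653458 177.07949946] [ 0.57036559 -0.18658035  0.05886385]
```

View pics/wrist6.png

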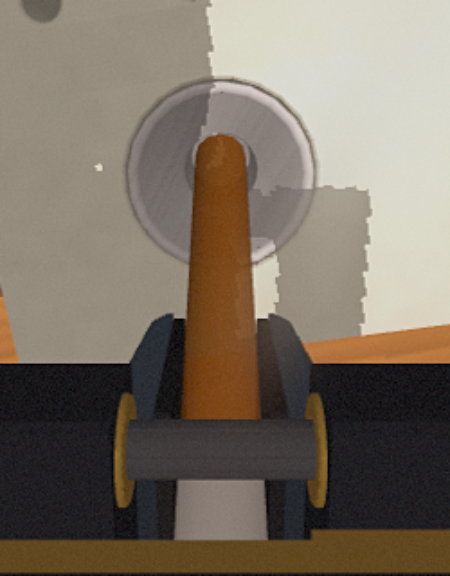

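>>> arm_command:
  dp:
    - [0, 0, 0]
    - [0.002, 0, 0]
    - [0.004, 0, 0]
    - [0.007, 0, 0]
    - [0.01, 0, 0]
    - [0.013, 0, 0]
    - [0.016, 0, 0]
    - [0.019, 0, 0]
    - [0.022, 0, 0]
    - [0.025, 0, 0]
    - [0.027, 0, 0]
    - [0.027, 0, 0]
  turn: [0, 0, 0, 0, 0, 0, 0, 0, 0, 0, 0, 0]
  grip: [1, 1, 1, 1, 1, 1, 1, 1, 1, 1, 1, 1]
  force: 8

```text
t: 9.28
ee_pos: [0.5956, -0.1917, 0.1529]
eef_rot: [[-0.98, 0.197, -0.0], [0.197, 0.98, 0.0], [0.0, 0.0, -1.0]]
ft_force: [1.7, -0.6, -1.4]
grip_width: 0.219
```

```bash
python3 tool.py .628 -.199 .21
python3 - <<'E'
from h import *
n="wrist"
p,d=snapshot(n); cv2.imwrite(f"pics/{n}7.png",cv2.resize(p[80:400,200:450],None,fx=1.8,fy=1.8))
E
```

```text
t 9.2833 tcp [ 0.5956 -0.1917  0.1529] yawY 78.62333915149937 w 0.21920358372028279 F [ 1.75 -0.56 -1.44]
dp [-0.0332 -0.0008 -0.0571]
```

View pics/wrist7.png

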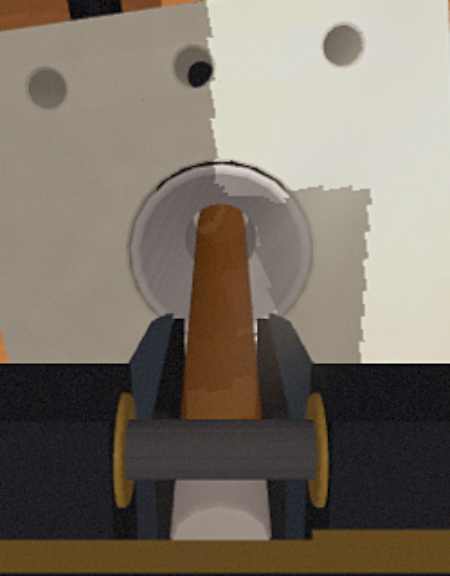

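>>> arm_command:
  dp:
    - [0.003, 0, 0]
    - [0.006, 0, 0.001]
    - [0.009, 0, 0.002]
    - [0.012, 0, 0.004]
    - [0.015, 0, 0.006]
    - [0.017, 0, 0.008]
    - [0.019, 0, 0.01]
    - [0.02, 0, 0.012]
    - [0.021, 0, 0.014]
    - [0.021, 0, 0.014]
  turn: [0, 0, 0, 0, 0, 0, 0, 0, 0, 0]
  grip: [1, 1, 1, 1, 1, 1, 1, 1, 1, 1]

```text
t: 10.17
ee_pos: [0.5751, -0.1875, 0.1384]
eef_rot: [[-0.98, 0.197, -0.001], [0.197, 0.98, 0.0], [0.001, 0.0, -1.0]]
ft_force: [1.3, -0.1, -1.2]
grip_width: 0.216
```

```bash
python3 tool.py .5735 -.1875 .117
python3 - <<'E'
from h import *
n="wrist"
p,d=snapshot(n); cv2.imwrite(f"pics/{n}8.png",cv2.resize(p[80:400,200:450],None,fx=1.8,fy=1.8))
p,d=snapshot("scene"); cv2.imwrite(f"pics/scene8.png",cv2.resize(p[180:400,150:420],None,fx=2.7,fy=2.7))
E
```

```text
t 10.1667 tcp [ 0.5751 -0.1875  0.1384] yawY 78.62446890886815 w 0.2162441978595378 F [ 1.34 -0.1  -1.2 ]
dp [ 0.0016 -0.0003  0.0214]
```

View pics/wrist8.png

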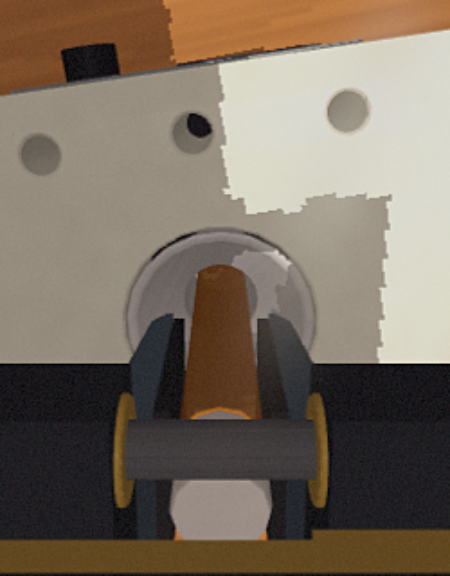

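View pics/scene8.png

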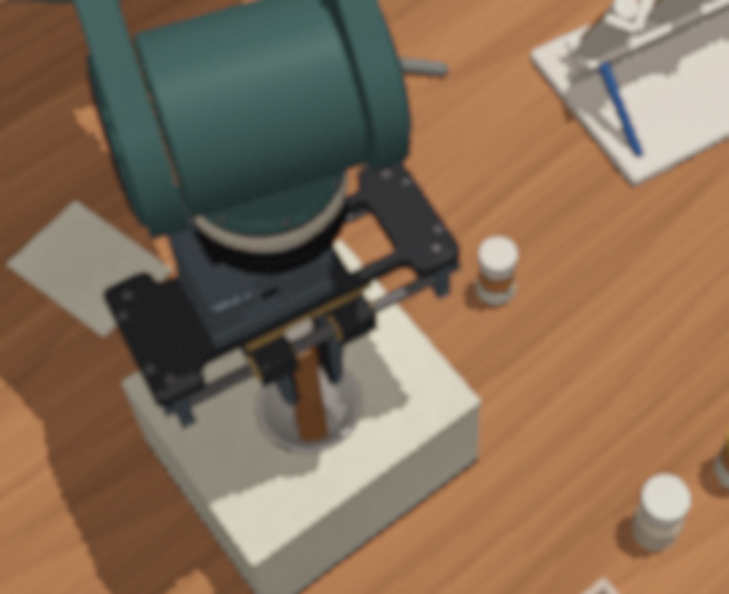

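>>> arm_command:
  dp:
    - [0.0005, 0, 0.003]
    - [0.001, 0, 0.006]
    - [0.001, 0, 0.009]
    - [0.001, 0, 0.012]
    - [0.001, 0, 0.015]
    - [0.001, 0, 0.017]
    - [0.001, 0, 0.019]
    - [0.001, 0, 0.019]
    - [0.001, 0, 0.019]
  turn: [0, 0, 0, 0, 0, 0, 0, 0, 0]
  grip: [1, 1, 1, 1, 1, 1, 1, 1, 1]

```text
t: 11.02
ee_pos: [0.5744, -0.1874, 0.1197]
eef_rot: [[-0.98, 0.197, -0.0], [0.197, 0.98, 0.0], [0.0, 0.0, -1.0]]
ft_force: [0.6, -1.5, 0.2]
grip_width: 0.219
```

>>> arm_command:
  dp:
    - [0, 0, 0.001]
    - [0, 0, 0.002]
    - [0, 0, 0.003]
    - [0, 0, 0.003]
    - [0, 0, 0.003]
  turn: [0, 0, 0, 0, 0]
  grip: [1, 1, 1, 1, 1]

```text
t: 11.43
ee_pos: [0.5745, -0.1874, 0.1169]
eef_rot: [[-0.98, 0.197, -0.0], [0.197, 0.98, 0.0], [0.0, -0.0, -1.0]]
ft_force: [0.6, 0.5, -1.2]
grip_width: 0.215
```

```bash
python3 tool.py .5735 -.1875 .115
python3 - <<'E'
from h import *
n="wrist"
p,d=snapshot(n); cv2.imwrite(f"pics/{n}9.png",cv2.resize(p[80:400,200:450],None,fx=1.8,fy=1.8))
p,d=snapshot("scene"); cv2.imwrite(f"pics/scene9.png",cv2.resize(p[240:380,190:340],None,fx=4,fy=4))
E
```

```text
t 11.4333 tcp [ 0.5745 -0.1874  0.1169] yawY 78.62912463742101 w 0.2147368535105846 F [ 0.59  0.47 -1.19]
dp [ 0.0009 -0.0003  0.0019]
```

View pics/wrist9.png

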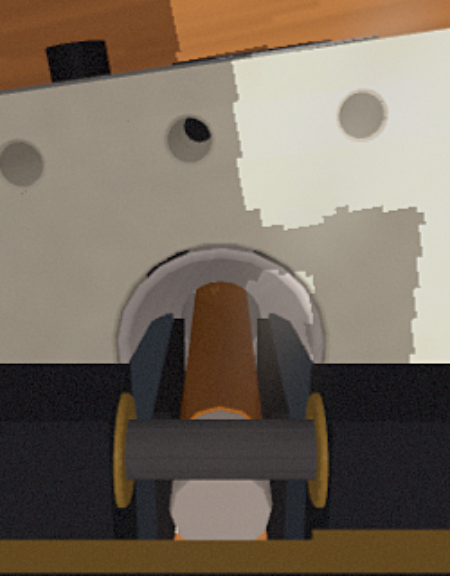

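View pics/scene9.png

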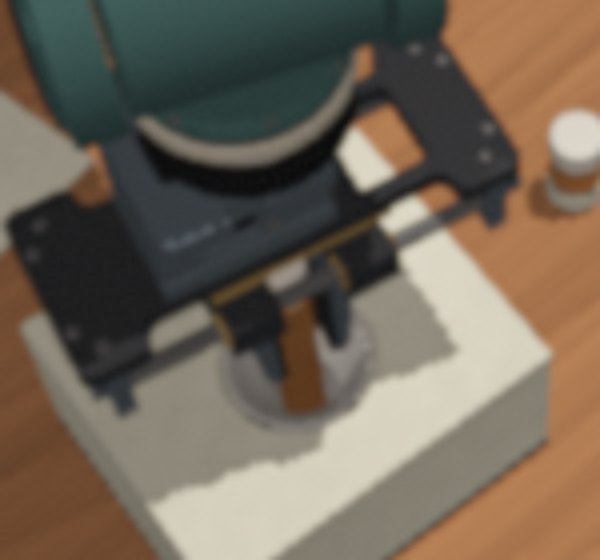

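>>> arm_command:
  dp:
    - [0, 0, 0.001]
    - [0, 0, 0.002]
    - [0, 0, 0.002]
    - [0, 0, 0.002]
  turn: [0, 0, 0, 0]
  grip: [1, 1, 1, 1]

```text
t: 11.87
ee_pos: [0.575, -0.1876, 0.1155]
eef_rot: [[-0.98, 0.197, 0.001], [0.197, 0.98, -0.0], [-0.001, -0.0, -1.0]]
ft_force: [-0.1, -0.6, 5.2]
grip_width: 0.219
```

>>> arm_command:
  dp:
    - [0, 0, 0.001]
    - [0, 0, 0.002]
    - [0, 0, 0.002]
    - [0, 0, 0.002]
  turn: [0, 0, 0, 0]
  grip: [1, 1, 1, 1]

```text
t: 12.2
ee_pos: [0.5754, -0.1877, 0.1139]
eef_rot: [[-0.98, 0.197, 0.002], [0.197, 0.98, -0.001], [-0.002, -0.0, -1.0]]
ft_force: [0.4, -0.1, 8.7]
grip_width: 0.217
```

>>> arm_command:
  dp:
    - [0, 0, -0.001]
    - [0, 0, -0.001]
    - [0, 0, -0.001]
    - [0, 0, -0.001]
    - [0, 0, -0.001]
    - [0, 0, -0.001]
    - [0, 0, -0.001]
    - [0, 0, -0.001]
    - [0, 0, -0.001]
    - [0, 0, -0.001]
  turn: [0, 0, 0, 0, 0, 0, 0, 0, 0, 0]
  grip: [0.75, 0.7, 0.65, 0.6, 0.5, 0.4, 0.3, 0.3, 0.3, 0.3]

```text
t: 13.03
ee_pos: [0.5745, -0.1874, 0.1139]
eef_rot: [[-0.98, 0.197, -0.0], [0.197, 0.98, 0.0], [0.0, 0.0, -1.0]]
ft_force: [-0.0, 0.5, 0.5]
grip_width: 0.701
```

```bash
python3 tool.py .5735 -.1875 .115
python3 - <<'E'
from h import *
n="wrist"
p,d=snapshot(n); cv2.imwrite(f"pics/{n}10.png",cv2.resize(p[80:400,120:520],None,fx=1.8,fy=1.8))
E
```

```text
t 13.0333 tcp [ 0.5745 -0.1874  0.1139] yawY 78.6266174971551 w 0.7005778981392248 F [-0.02  0.5   0.5 ]
dp [ 0.0009 -0.0003 -0.0011]
```

View pics/wrist10.png

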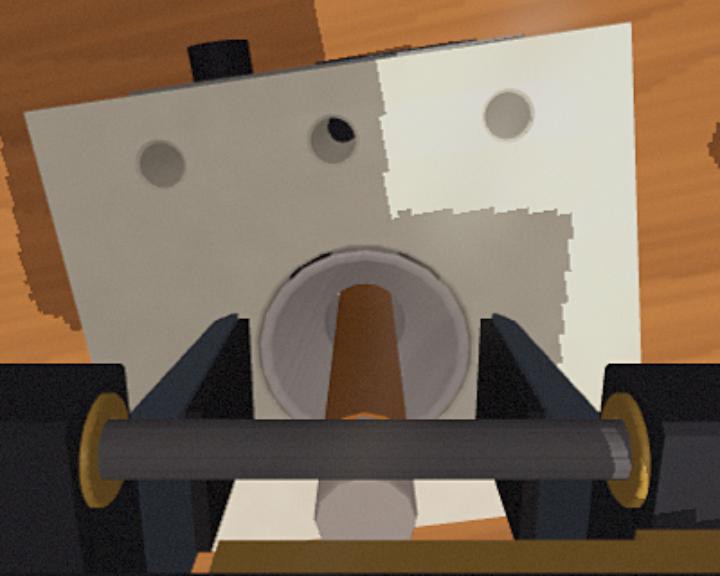

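>>> arm_command:
  dp:
    - [0, 0, -0.005]
    - [0, 0, -0.015]
    - [0, 0, -0.03]
    - [0, 0, -0.045]
    - [0, 0, -0.06]
    - [0, 0, -0.08]
    - [0, 0, -0.1]
    - [0, 0, -0.12]
    - [0, 0, -0.135]
    - [0, 0, -0.145]
    - [0, 0, -0.15]
    - [0, 0, -0.15]
  turn: [0, 0, 0, 0, 0, 0, 0, 0, 0, 0, 0, 0]
  grip: [0.3, 0.3, 0.3, 0.3, 0.3, 0.3, 0.3, 0.3, 0.3, 0.3, 0.3, 0.3]

```text
t: 14.08
ee_pos: [0.5749, -0.1876, 0.2652]
eef_rot: [[-0.98, 0.197, 0.002], [0.197, 0.98, -0.001], [-0.002, -0.0, -1.0]]
ft_force: [0.1, -0.8, 0.1]
grip_width: 0.7
```

>>> arm_command:
  dp:
    - [0, 0.01, 0]
    - [0, 0.03, 0]
    - [0, 0.06, 0]
    - [0, 0.09, 0]
    - [0, 0.12, 0]
    - [0, 0.15, 0]
    - [0, 0.18, 0]
    - [0, 0.2, 0]
    - [0, 0.21, 0]
    - [0, 0.22, 0]
    - [0, 0.22, 0]
    - [0, 0.22, 0]
  turn: [0, 0, 0, 0, 0, 0, 0, 0, 0, 0, 0, 0]
  grip: [0.3, 0.3, 0.3, 0.3, 0.3, 0.3, 0.3, 0.3, 0.3, 0.3, 0.3, 0.3]

```text
t: 15.08
ee_pos: [0.6176, 0.028, 0.2635]
eef_rot: [[-0.98, 0.197, -0.001], [0.197, 0.98, -0.0], [0.001, -0.0, -1.0]]
ft_force: [0.0, -0.7, 0.2]
grip_width: 0.695
```

```bash
python3 tool.py .5735 -.1875 .115
python3 - <<'E'
from h import *
from scipy.optimize import least_squares
for n in ("scene","top"):
    c=camera_model(n); p,d=snapshot(n); np.save(n+"F.npy",d); cv2.imwrite(f"pics/{n}F.png",p)
    for z in (.01,.096,.18): print(n,z,proj(c,[.5735,-.1875,z]))
cv2.imwrite("pics/sF.png",cv2.resize(p[150:290,350:500],None,fx=4,fy=4,interpolation=cv2.INTER_CUBIC))
q=cv2.imread("pics/sceneF.png"); cv2.imwrite("pics/sG.png",cv2.resize(q[240:390,180:340],None,fx=4,fy=4,interpolation=cv2.INTER_CUBIC))
E
```

```text
t 15.0833 tcp [0.6176 0.028  0.2635] yawY 78.63966084938437 w 0.6950180060992303 F [ 0.   -0.68  0.19]
dp [ 0.0007 -0.22    0.1485]
scene 0.01 [267.3067987 348.2977336]
scene 0.096 [263.3411814  328.03292611]
scene 0.18 [258.7983257  304.81835715]
top 0.01 [411.31103013 229.67181411]
top 0.096 [420.63733705 218.9067961 ]
top 0.18 [431.88447408 205.92463352]
```

View pics/topF.png

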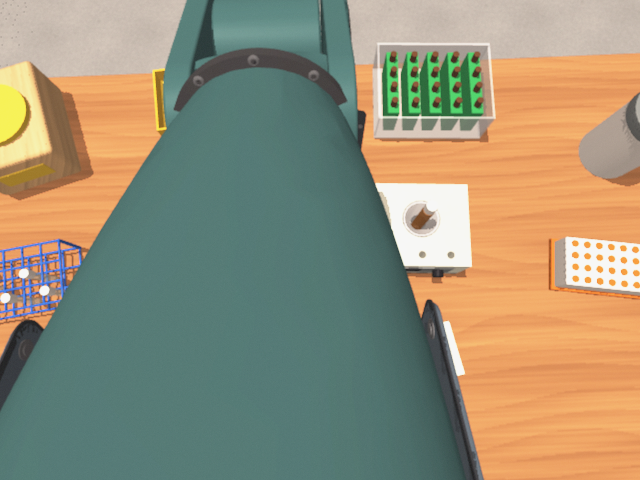

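View pics/sG.png

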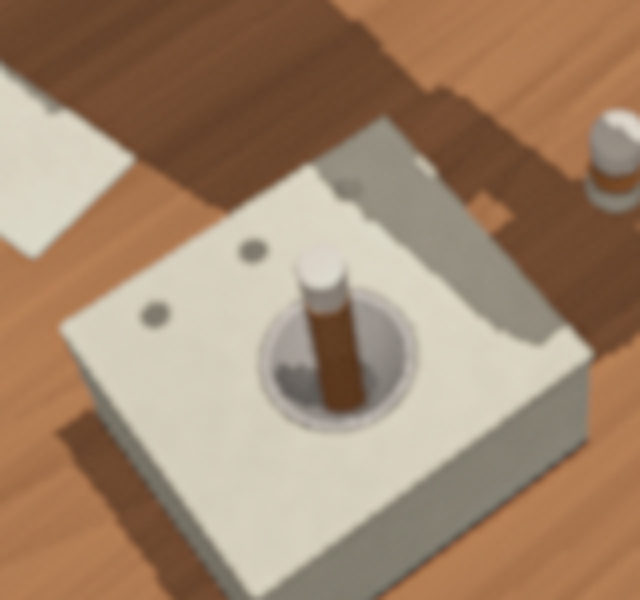

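View pics/sF.png

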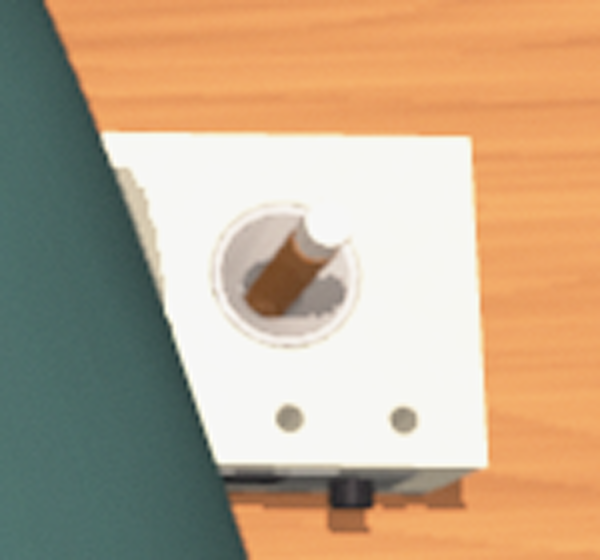

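```bash
python3 - <<'E'
from h import *
a=cv2.imread("pics/scene0.png")[140:260,340:480]; b=cv2.imread("pics/sceneF.png")[140:260,340:480]
cv2.imwrite("pics/cmp.png",cv2.resize(np.hstack([a,b]),None,fx=2.8,fy=2.8,interpolation=cv2.INTER_CUBIC))
E
```

```text
(no output)
```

View pics/cmp.png

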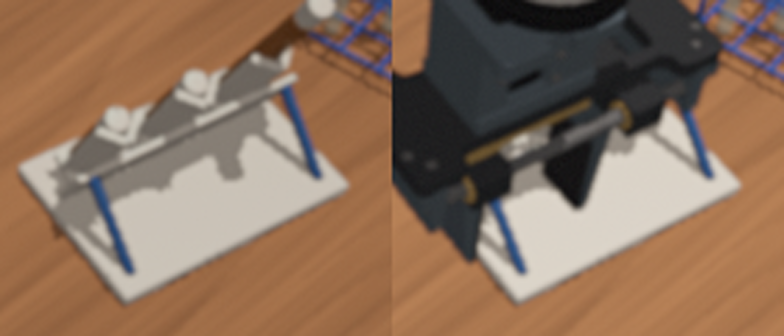

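```bash
python3 - <<'E'
from h import *
print(job_done())
E
```

```text
the job is handed in; nothing more can be done
None
```

The long tube is standing in the flared well, released, and the job is handed in at about 15 s of the 48 s allowed.

- **Moves:** I gripped the tube about 125 mm above its foot and lifted it straight out. I put its foot about 16 mm below the rim while it still leaned about 25°. To straighten it, I moved the gripper sideways with a light 8 N grip while the foot rested against the bore wall. I then lowered it until the force sensor read 5–9 N, at the height expected for the bottom, and opened the jaws.
- **Last checks:** The cap top appears where an upright tube on the bottom should be: within 1 px in the top view, and about 2–3 px off in the scene view, roughly the same offset that camera shows for the well's mouth. The gripper is about 0.2 m away at 0.26 m height, touching nothing.
- **Well position:** The cameras disagreed on the well centre by 3–4 mm. I used about (0.5735, -0.1875), and the insertion stayed clear of the well's walls.
- **Short tubes:** The last pictures don't show them clearly, because the arm was in the way. I last saw them just after the lift, still in their troughs, and the arm did not go near them again.

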